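Shut the pot lid, free the stone flap and hold it open

TASK

On the wooden planting caddy, first lower the open lid of the left compartment gently until it is fully shut, without slamming it. Then take the flap of the right compartment by its upright tab and give it a tug before you touch its sliding bolt; it may be caught or free, and if it is caught, push the bolt to the other end of its track and pull again. Finish while still holding the flap well open by its tab, about 45 degrees, so that the children can scoop out the stones; do not let go, and leave the jars, pots and other things around the caddy where they are.

Things in the scene. Friction and masses are not known exactly. Their poses are not given: they have to be found in the camera images.
- caddy: plywood caddy fixed to the table: box 180 (x) x 360 (y) x 110 mm high, two compartments. Origin: centre of its underside, at table height. Its x points away from the robot (front face x = -90 mm), y to the left, z up. Left (y > 0) under the plain lid: pots; right under the flap with tab and bolt: stones. Lid and flap hinge on the back rim (line x = +85, z = 110, along y); front edges rise
- lid (a joint): hinge of the left lid, rad: 0 shut (level), 1.57 upright; starts at 1.1 to 1.5. Plywood panel 8 mm thick, 175 mm from hinge line to front edge, 170 wide, centred at caddy y = +93 mm; the inner face lies on the hinge line, the outer 8 mm off it. Stiff hinge (0.45 N m friction): stays at any angle; close it by pushing its outer face, about 4 N near the front edge
- flap (a joint): hinge of the right flap, rad: 0 shut (level), opens to 1.4. Panel 8 mm thick (underside at hinge height, top at 118 mm when shut), 175 mm from hinge line to front edge, 170 wide, centred at caddy y = -90 mm; about 0.4 kg with its bolt, falls shut when let go. If caught it moves about 0.04 rad and then stops dead; if free it lifts with about 3 N at the tab
- tab (a point): the flap's grip: upright aluminium plate on the flap near its front edge, 30 (x) x 14 thick (y) x 42 mm tall; pinch from above across its thickness; it pivots between the pads as the flap swings. Origin: centre of its foot on the flap's top, 135 mm from the hinge line and 8 mm off the hinge plane; axes as the caddy's when shut; turns with the flap
- bolt (a joint): slide of the bolt on the flap, m: 0 = right end, 0.04 = left end (caddy's +y); starts at 0 to 0.006, stays where put, about 2 N to move. At one end (and up to 10 mm short of it) it is clear and the flap is free; at the other end and in the middle its foot is caught under a hidden hook. Which end is clear differs from case to case and cannot be seen: only a tug tells
- knob (a point): foot of the bolt's upright round steel knob: on its axis, at the flap's top. Knob 16 mm in diameter, 32 mm tall, on a 28 x 50 x 4 mm sliding plate; 70 mm from the hinge line, 65 mm behind the tab; 20 mm right of the flap's middle at joint 0, 20 mm left at 0.04
- jar: bystander: open glass jar 84 mm in diameter, 120 mm high, right of the caddy; origin at its underside
- bowl: bystander: white bowl 110 mm in diameter, 50 mm high, right of the caddy; origin at its underside
- succulent: bystander: small succulent in a black pot 60 mm in diameter, 75 mm high, left of the caddy; origin at its underside
- succulent2: bystander: the second such succulent, left of the caddy
- scoop: bystander: spoon 200 mm long with a wooden handle, lying behind the caddy
- green_pot: bystander: green plastic pot 130 mm in diameter, 110 mm high, far right or far left; origin at its underside
- shut_jar: bystander: closed glass jar 80 mm in diameter, 100 mm high, far left or far right; origin at its underside

How it is judged:
By the outcome, as a careful person would: the job done as asked, in the order asked, and still so for the second after the job is handed in, while the arm keeps its last pose, push and grip.
It also fails if it takes over 61 s, if anything falls off the work surface, if the arm or the gripper's body presses on something with over 40 N, if the wrist force passes 120 N, or if a joint passes its speed limit or range.

ROBOT

A 7-joint arm with a two-finger parallel gripper is mounted at the origin on the work surface. World frame = base frame: x ahead of the robot, y to its left, z up, the work surface at z = 0. Lengths are in m, angles in rad, forces in N, time in s.
With the tool pointing down it reaches from about 0.425 to 0.875 m from the base axis. Payload 4.7 kg.
Tool frame: the origin (TCP) lies midway between the tips of the shut fingers; the grasp point (between the pads) lies 19 mm behind it; z points along the fingers, y is the line along which they close (so a half turn about z gives the same grasp; the last joint's range is limited). The gripper opens to 87 mm and grips with 3 to 60 N. Pads are 19 mm wide; open, the fingers measure 117 mm over their backs; the gripper's body (75 mm by 190 mm) begins 51 mm behind the grasp point.
Start: joints at [1.248, 0.321, -0.07, 1.45, 0.023, 1.371, -0.057], TCP at [0.215, -0.614, 0.223] pointing down, gripper open.
Joint ranges: [-2.86, 2.86], [-0.3, 2.09], [-1.38, 1.24], [0.06, 2.45], [-1.56, 4.7], [0.09, 2.05], [-2.69, 2.69]. Speed limits (rad/s): [2.57, 2.57, 3.14, 3.14, 3.14, 3.14, 3.14].

INTERFACE

Orientations are given as a rotation vector (axis times angle).
In Python, from bench import ctrl gives the robot as it stands.
- The arm moves only by the tool move_tool, called as name(argument=value, ...) on one line, values as JSON. Schema: {"type":"object","properties":{"moves":{"type":"array","items":{"type":"object","properties":{"x":{"type":"number"},"y":{"type":"number"},"z":{"type":"number"},"turn":{"type":"number"},"aperture":{"type":"number"}},"additionalProperties":false,"required":["aperture"]},"minItems":1,"maxItems":20},"grip_force":{"type":"number"},"only":{"type":"string"},"quiet":{"type":"boolean"},"lines":{"type":"string"}},"required":["moves"],"additionalProperties":false}. moves is a list of rows, 1 to 20 of them, each an object with the fields x, y, z (the shift in m), turn (a turn about the tool's z in rad), aperture (the opening from 0.0 (shut) to 1.0 (fully open)); a field left out counts as zero (the opening has to be given); each row is the pose to reach, as a shift and turn from the pose commanded when the call began, along the tool's axes at that moment; what a row does not reach only later rows make up. A row lasts 1/10 s, in which the tool goes at most 0.05 m and 0.15 rad, less where a joint would pass 70% of its speed; a pose out of reach is approached as far as the arm can. The fingers move at their own pace and stop on an object; grip_force is the grip in N (left out, the last holds). Time passes only in rows, so rows that do not move let the fingers close. The tool returns the time, the measured TCP pose, the force, the opening and the grip force at its end. only (a regular expression) keeps the lines of the reply that match it, lines (a string "A,B") keeps lines A to B, and quiet returns only ok. Input that does not fit is refused with a message, and nothing moves.
- ctrl.get_state(): the state, without advancing time (a new reading comes with each control period).
- ctrl.get_image(name): name is "scene" or "side" or "wrist"; returns the picture (400x640x3 uint8, red, green, blue); there is no depth.
- ctrl.camera_model(name): a dict with "vertical_fov" (degrees; the focal length in pixels is half the picture's height over the tangent of half this angle, whatever the lens; pixels are square), "cx", "cy" (the principal point, pixels), "rvec" (rotation vector, rad) and "tvec" (3), from world to camera coordinates, as OpenCV has them; the wrist camera has in their place "hand_eye" (4x4, takes a point from camera to tool coordinates, whose origin is the TCP and whose axes are the flange's). Camera axes: x right, y down, z forward; pixel columns grow to the right and rows downward; lengths in m; the calibration is good to about 2 mm. The wrist camera is an equidistant fisheye: a pixel r from the principal point sees the ray r / f radians off the axis. A picture is of the moment at which its call begins: read the wrist's pose just before it. camera_model takes no time and is no camera call.
- ctrl.close_job(): hands the job in; it is judged then, once.
The state is a dict: "time": time; "joint_positions": joint angles; "qd": joint speeds; "joint_torque": joint torques, N m; "position": TCP position; "tool_rot": TCP orientation; "ft_force": force on the tool from outside, world axes, zero at the start; "torque": the same for the moment, N m; "grip_width": opening from 0.0 (shut) to 1.0 (fully open); "grip_force": force on a finger pad.
Only numpy, scipy, OpenCV 4.12 (cv2) and the standard library are available. Lean on these libraries where they do the work, as an engineer would, in place of code of your own. Each camera call takes 0.05 s, during which the arm holds its last target. There are 200 camera calls.

## Working session

There is one attempt and no reset: what is moved stays moved. The work goes in short steps, Python scripts to look and compute and a tool call to move; the robot and the scene stay as the last step left them, time stands still between calls to the robot, and variables do not carry over. Pictures are saved under pics/ and viewed, at most 10 in all, crops included, and the job is handed in when it is done.

```bash
ls; mkdir -p pics; python3 - <<'E'
from bench import ctrl
import cv2
for n in ("scene","side"):
    cv2.imwrite(f"pics/{n}0.png",ctrl.get_image(n)[:,:,::-1]); print(n,ctrl.camera_model(n))
s=ctrl.get_state();print(s["time"],s["position"],s["tool_rot"],s["grip_width"])
print(ctrl.camera_model("wrist"))
E
```

```text
bench.py
pics
scene {'vertical_fov': 51.70131773942737, 'cx': 313.43484234203123, 'cy': 204.7778237675604, 'rvec': array([ 1.58015823,  2.02239365, -0.80851776]), 'tvec': array([ 0.13439193, -0.31828782,  1.85817367])}
side {'vertical_fov': 45.87241299788118, 'cx': 317.9068600308583, 'cy': 212.83989727098427, 'rvec': array([ 2.16048622,  1.25113081, -0.44813837]), 'tvec': array([-0.25277687, -0.31158354,  1.91089663])}
0.1 [ 0.21456981 -0.61303135  0.22156236] [-3.09546431e+00 -5.26285403e-01  5.92421984e-04] 1.0028289424926378
{'vertical_fov': 65.70646984690485, 'cx': 316.35995621591826, 'cy': 196.57161192151125, 'hand_eye': array([[ 4.99864178e-05, -9.56459601e-01, -2.91864745e-01,
         8.13044234e-02],
       [ 9.99999976e-01,  1.09971785e-04, -1.89118945e-04,
        -6.18672801e-04],
       [ 2.12981518e-04, -2.91864729e-01,  9.56459583e-01,
        -1.62585628e-01],
       [ 0.00000000e+00,  0.00000000e+00,  0.00000000e+00,
         1.00000000e+00]])}
```

View pics/scene0.png

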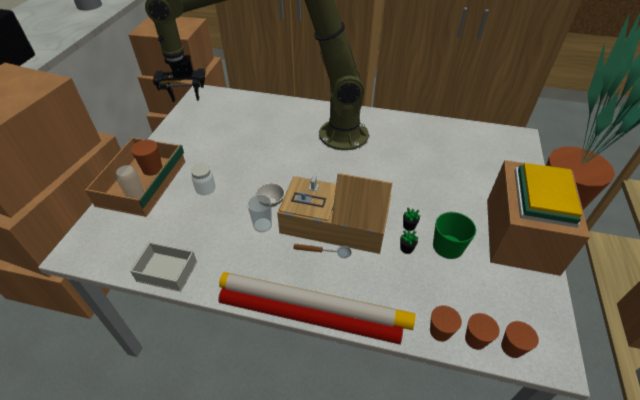

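View pics/side0.png

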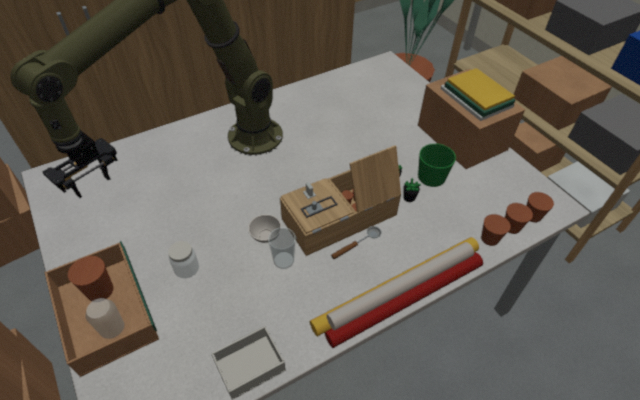

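Scene: caddy at about (335,210) px with the lid open on its left side; flap with tab at (314,184). In the side view the flap is around (318,203) and the lid around (376,178). I'll enlarge both.

```bash
python3 - <<'E'
import cv2,numpy as np
a=cv2.imread("pics/scene0.png")[165:260,240:430];b=cv2.imread("pics/side0.png")[140:255,260:420]
cv2.imwrite("pics/c0.png",cv2.resize(a,None,fx=4,fy=4,interpolation=cv2.INTER_CUBIC))
cv2.imwrite("pics/c1.png",cv2.resize(b,None,fx=5,fy=5,interpolation=cv2.INTER_CUBIC))
E
```

```text
(no output)
```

View pics/c0.png

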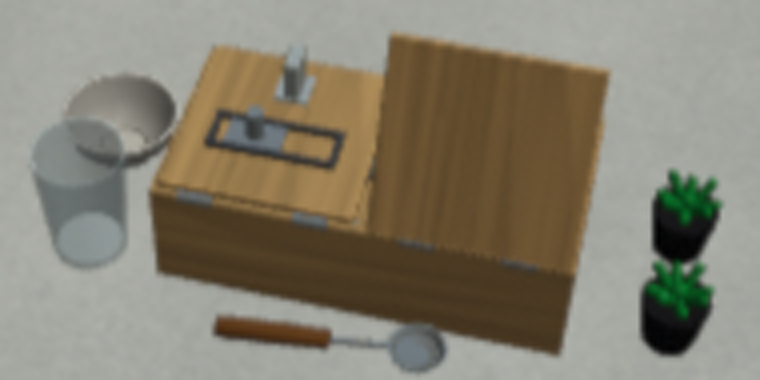

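View pics/c1.png

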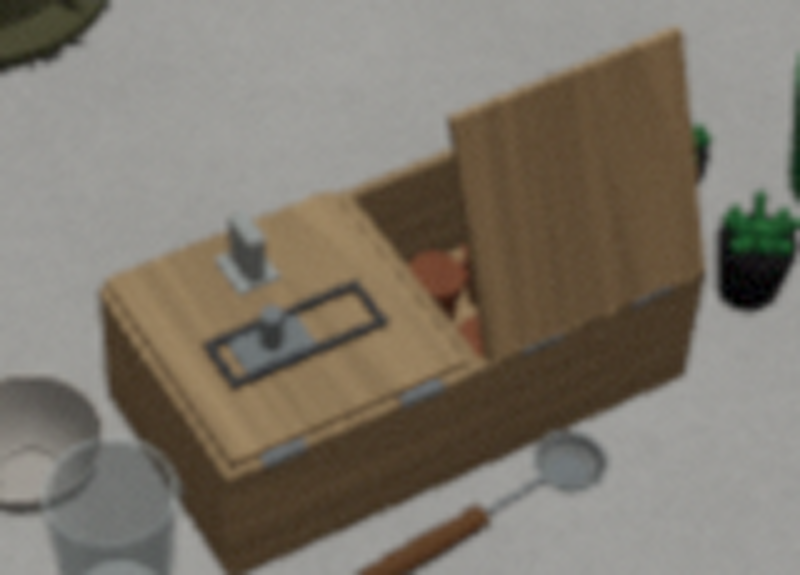

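```bash
cat > fit.py <<'E'
from bench import ctrl
import cv2,numpy as np
from scipy.optimize import least_squares
M={n:ctrl.camera_model(n) for n in("scene","side")}
def proj(n,P):
    m=M[n];f=200/np.tan(np.radians(m["vertical_fov"]/2))
    K=np.array([[f,0,m["cx"]],[0,f,m["cy"]],[0,0,1.]])
    return cv2.projectPoints(np.array(P,float).reshape(-1,3),m["rvec"],m["tvec"],K,None)[0].reshape(-1,2)
def T(p,P):
    c,s=np.cos(p[2]),np.sin(p[2]);P=np.array(P,float)
    return np.c_[p[0]+c*P[:,0]-s*P[:,1],p[1]+s*P[:,0]+c*P[:,1],P[:,2]]
def lid(a,y): return [.085-.175*np.cos(a)+.008*np.sin(a),y,.11+.175*np.sin(a)+.008*np.cos(a)]
def pts(p):
    a,b=p[3],p[4]
    return {"BRb":[.09,-.18,0],"BLb":[.09,.18,0],"BRt":[.09,-.18,.11],"BLt":[.09,.18,.11],"LR":lid(a,.008),"LL":lid(a,.178),
     "FR":[-.09,-.175,.118],"tab":[-.05,-.09,.16],"knobT":[.015,-.11+b,.15],"knobF":[.015,-.11+b,.122]}
obs={"scene":{"BRb":(155,272),"BLb":(560,352),"BRt":(152,190),"BLt":(577,272),"LR":(390,36),"LL":(610,70),"FR":(213,45),"tab":(297,50),"knobT":(255,110),"knobF":(255,136)},
"side":{"BRb":(236,573),"BLb":(686,377),"BRt":(230,478),"BLt":(702,273),"LR":(450,118),"LL":(680,30),"FR":(103,287),"tab":(247,226),"knobT":(275,312),"knobF":(273,345)}}
px={"scene":lambda q:(240+(q[0]-1.5)/4,165+(q[1]-1.5)/4),"side":lambda q:(260+(q[0]-2)/5,140+(q[1]-2)/5)}
def res(p):
    P=pts(p);r=[]
    for n in obs:
        k=list(obs[n]);r.append(proj(n,T(p,[P[i] for i in k]))-np.array([px[n](obs[n][i]) for i in k]))
    return np.concatenate(r).ravel()
if __name__=="__main__":
    r=least_squares(res,[.6,0,0,1.3,.0],loss="soft_l1");p=r.x;print(p.round(4))
    for k,e in zip([n+k for n in obs for k in obs[n]],res(p).reshape(-1,2)):print(k,e.round(1))
    np.save("p.npy",p)
    P=pts(p)
    for k in P: print(k,T(p,[P[k]])[0].round(4))
E
python3 fit.py
```

```text
[ 0.5292  0.0714 -0.0075  1.1912  0.0032]
sceneBRb [0.5 0.3]
sceneBLb [0.1 0.5]
sceneBRt [-1.  0.]
sceneBLt [-0.4 -0.1]
sceneLR [-0.2 -1. ]
sceneLL [-0.  -0.2]
sceneFR [ 0.3 -0.5]
scenetab [-0.9  1. ]
sceneknobT [-0.1  0.1]
sceneknobF [ 0.1 -0.7]
sideBRb [-0.8  2.1]
sideBLb [-0.2 -0.4]
sideBRt [-0.1  0.5]
sideBLt [ 1.1 -0.9]
sideLR [0.3 0.1]
sideLL [ 0.6 -0.9]
sideFR [ 0.3 -1.7]
sidetab [0.1 0.2]
sideknobT [-0.2  0.3]
sideknobF [ 0.2 -0.5]
BRb [ 0.6179 -0.1093  0.    ]
BLb [0.6206 0.2507 0.    ]
BRt [ 0.6179 -0.1093  0.11  ]
BLt [0.6206 0.2507 0.11  ]
LR [0.5569 0.0792 0.2755]
LL [0.5582 0.2492 0.2755]
FR [ 0.4379 -0.1029  0.118 ]
tab [ 0.4786 -0.0182  0.16  ]
knobT [ 0.5434 -0.0355  0.15  ]
knobF [ 0.5434 -0.0355  0.122 ]
```
Excellent: caddy at (0.529,0.071), yaw≈-0.0075. Lid 1.19.

Caddy at (0.529, 0.071), yaw about −0.0075, lid at 1.19 rad, bolt near the right end. Now I'll go behind the lid with the fingers shut.

```bash
cat > st.py <<'E'
from bench import ctrl
import numpy as np
s=ctrl.get_state();v=s["tool_rot"]
print(round(s["time"],2),"pos",s["position"].round(4),"yaw",round(float(np.arctan2(-v[1],-v[0])*2),4),"rv",v.round(3),"F",s["ft_force"].round(1),"w",round(s["grip_width"],3),"g",round(s["grip_force"],1),"q",np.round(s["joint_positions"],2))
E
```

move_tool(moves=[{"z": -0.05,"aperture": 0},{"z": -0.1,"aperture": 0},{"x": 0.04,"y": -0.04,"z": -0.117,"turn": 0.05,"aperture": 0},{"x": 0.08,"y": -0.08,"z": -0.117,"turn": 0.1,"aperture": 0},{"x": 0.12,"y": -0.12,"z": -0.117,"turn": 0.15,"aperture": 0},{"x": 0.16,"y": -0.155,"z": -0.117,"turn": 0.2,"aperture": 0},{"x": 0.2,"y": -0.19,"z": -0.117,"turn": 0.25,"aperture": 0},{"x": 0.24,"y": -0.23,"z": -0.117,"turn": 0.3,"aperture": 0},{"x": 0.28,"y": -0.27,"z": -0.117,"turn": 0.344,"aperture": 0},{"x": 0.32,"y": -0.31,"z": -0.117,"turn": 0.344,"aperture": 0},{"x": 0.36,"y": -0.35,"z": -0.117,"turn": 0.344,"aperture": 0},{"x": 0.4,"y": -0.39,"z": -0.117,"turn": 0.344,"aperture": 0},{"x": 0.44,"y": -0.43,"z": -0.117,"turn": 0.344,"aperture": 0},{"x": 0.48,"y": -0.465,"z": -0.117,"turn": 0.344,"aperture": 0},{"x": 0.52,"y": -0.5,"z": -0.117,"turn": 0.344,"aperture": 0},{"x": 0.56,"y": -0.54,"z": -0.117,"turn": 0.344,"aperture": 0},{"x": 0.6,"y": -0.58,"z": -0.117,"turn": 0.344,"aperture": 0},{"x": 0.626,"y": -0.606,"z": -0.117,"turn": 0.344,"aperture": 0},{"x": 0.626,"y": -0.606,"z": -0.117,"turn": 0.344,"aperture": 0},{"x": 0.626,"y": -0.606,"z": -0.117,"turn": 0.344,"aperture": 0}])

```text
time: 2.1
position: [0.6053, 0.1704, 0.3383]
tool_rot: [-3.139, 0.003, 0.003]
ft_force: [-0.3, 0.2, -0.0]
grip_width: 0.004
grip_force: 0.0
```

```bash
python3 st.py
```

```text
2.1 pos [0.6053 0.1704 0.3383] yaw -0.002 rv [-3.139e+00  3.000e-03  3.000e-03] F [-0.3  0.2 -0. ] w 0.004 g 0.0 q [ 0.29  0.34 -0.81  1.29  0.24  1.61 -2.06]
```

```bash
python3 - <<'E'
import numpy as np
for a in np.arange(1.2,-.03,-.05):
    c,s=np.cos(a),np.sin(a);print(round(a,2),round(.6139+.0095-.15*c+.008*s-.6053,4),round(.3383-(.11+.15*s+.008*c),4))
E
```

```text
1.2 -0.0288 0.0856
1.15 -0.0359 0.0881
1.1 -0.0428 0.091
1.05 -0.0496 0.0942
1.0 -0.0562 0.0978
0.95 -0.0626 0.1016
0.9 -0.0689 0.1058
0.85 -0.0749 0.1103
0.8 -0.0807 0.1151
0.75 -0.0862 0.1202
0.7 -0.0915 0.1255
0.65 -0.0965 0.1312
0.6 -0.1012 0.137
0.55 -0.1056 0.1431
0.5 -0.1097 0.1494
0.45 -0.1135 0.1559
0.4 -0.1169 0.1625
0.35 -0.1201 0.1694
0.3 -0.1228 0.1763
0.25 -0.1253 0.1834
0.2 -0.1273 0.1907
0.15 -0.129 0.198
0.1 -0.1304 0.2054
0.05 -0.1313 0.2128
-0.0 -0.1319 0.2203
```

move_tool(moves=[{"z": 0.03,"aperture": 0},{"z": 0.06,"aperture": 0},{"z": 0.085,"aperture": 0},{"z": 0.085,"aperture": 0}])

```text
time: 2.5
position: [0.6032, 0.1641, 0.2501]
tool_rot: [3.139, -0.011, -0.012]
ft_force: [0.0, -0.3, 0.5]
grip_width: 0.007
grip_force: 0.0
```

```bash
python3 st.py
```

```text
2.5 pos [0.6032 0.1641 0.2501] yaw 6.2761 rv [ 3.139 -0.011 -0.012] F [ 0.  -0.3  0.5] w 0.007 g 0.0 q [ 0.31  0.36 -0.8   1.45  0.26  1.45 -2.07]
```

move_tool(moves=[{"x": -0.01,"aperture": 0},{"x": -0.02,"aperture": 0},{"x": -0.029,"z": 0.001,"aperture": 0},{"x": -0.036,"z": 0.003,"aperture": 0},{"x": -0.043,"z": 0.006,"aperture": 0},{"x": -0.05,"z": 0.009,"aperture": 0},{"x": -0.056,"z": 0.013,"aperture": 0},{"x": -0.063,"z": 0.017,"aperture": 0},{"x": -0.069,"z": 0.021,"aperture": 0},{"x": -0.075,"z": 0.025,"aperture": 0},{"x": -0.081,"z": 0.03,"aperture": 0},{"x": -0.086,"z": 0.035,"aperture": 0},{"x": -0.0915,"z": 0.0405,"aperture": 0},{"x": -0.0965,"z": 0.046,"aperture": 0},{"x": -0.101,"z": 0.052,"aperture": 0},{"x": -0.1055,"z": 0.058,"aperture": 0}])

```text
time: 4.1
position: [0.4994, 0.166, 0.196]
tool_rot: [3.141, -0.011, -0.0]
ft_force: [1.8, 0.7, 1.0]
grip_width: 0.005
grip_force: 0.9
```

```bash
python3 st.py
```

```text
4.1 pos [0.4994 0.166  0.196 ] yaw 6.276 rv [ 3.141 -0.011 -0.   ] F [1.8 0.7 1. ] w 0.005 g 0.9 q [ 0.41  0.14 -0.84  1.77  0.11  1.28 -2.03]
```

move_tool(moves=[{"x": -0.004,"z": 0.006,"aperture": 0},{"x": -0.008,"z": 0.013,"aperture": 0},{"x": -0.011,"z": 0.0195,"aperture": 0},{"x": -0.0145,"z": 0.026,"aperture": 0},{"x": -0.017,"z": 0.033,"aperture": 0},{"x": -0.0195,"z": 0.04,"aperture": 0},{"x": -0.0215,"z": 0.0455,"aperture": 0},{"x": -0.0225,"z": 0.05,"aperture": 0},{"x": -0.0235,"z": 0.054,"aperture": 0},{"x": -0.024,"z": 0.058,"aperture": 0},{"x": -0.025,"z": 0.062,"aperture": 0},{"x": -0.025,"z": 0.065,"aperture": 0},{"x": -0.0255,"z": 0.068,"aperture": 0},{"x": -0.0255,"z": 0.0705,"aperture": 0},{"x": -0.026,"z": 0.073,"aperture": 0},{"x": -0.026,"z": 0.075,"aperture": 0},{"x": -0.026,"z": 0.0765,"aperture": 0},{"x": -0.026,"z": 0.078,"aperture": 0},{"x": -0.026,"z": 0.0795,"aperture": 0},{"x": -0.026,"z": 0.0795,"aperture": 0}])

```text
time: 6.1
position: [0.4738, 0.1662, 0.1183]
tool_rot: [3.14, -0.011, -0.0]
ft_force: [-4.9, -2.1, 12.9]
grip_width: 0.002
grip_force: 6.1
```

```bash
python3 st.py
```

```text
6.1 pos [0.4738 0.1662 0.1183] yaw 6.276 rv [ 3.14  -0.011 -0.   ] F [-4.9 -2.1 12.9] w 0.002 g 6.1 q [ 0.4   0.16 -0.85  1.92  0.13  1.12 -2.07]
```

Lid shut (12.9 N against the rim at z 0.118). Next, over to the tab and grip it.

move_tool(moves=[{"z": -0.04,"aperture": 0},{"x": 0.002,"y": 0.02,"z": -0.08,"aperture": 0.6},{"x": 0.003,"y": 0.06,"z": -0.09,"aperture": 0.6},{"x": 0.005,"y": 0.1,"z": -0.09,"aperture": 0.6},{"x": 0.005,"y": 0.14,"z": -0.09,"aperture": 0.6},{"x": 0.005,"y": 0.17,"z": -0.09,"aperture": 0.6},{"x": 0.005,"y": 0.184,"z": -0.09,"aperture": 0.6},{"x": 0.005,"y": 0.184,"z": -0.09,"aperture": 0.6},{"x": 0.005,"y": 0.184,"z": -0.09,"aperture": 0.6}])

```text
time: 7.0
position: [0.4777, -0.016, 0.207]
tool_rot: [-3.141, 0.009, -0.0]
ft_force: [1.6, 0.5, -0.1]
grip_width: 0.577
grip_force: 0.0
```

```bash
python3 st.py
python3 - <<'E'
from bench import ctrl
import cv2
cv2.imwrite("pics/w1.png",ctrl.get_image("wrist")[:,:,::-1])
cv2.imwrite("pics/s1.png",ctrl.get_image("scene")[:,:,::-1])
E
```

```text
7.0 pos [ 0.4777 -0.016   0.207 ] yaw -0.0056 rv [-3.141  0.009 -0.   ] F [ 1.6  0.5 -0.1] w 0.577 g 0.0 q [ 0.66 -0.02 -0.67  1.86 -0.01  1.29 -1.58]
```

View pics/w1.png

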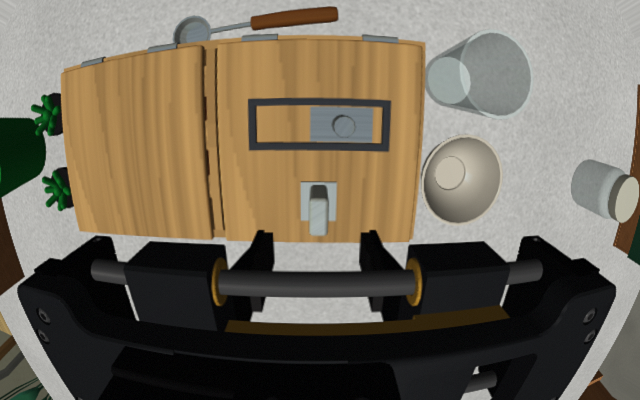

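Wrist view: the lid is shut at left, the tab (318,210) is centred between the fingers (255–375), and the knob is at (344,126), right end. Descend, grip and tug gently.

move_tool(moves=[{"x": 0.001,"z": 0.03,"aperture": 0.6},{"x": 0.001,"z": 0.06,"aperture": 0.6},{"x": 0.001,"z": 0.079,"aperture": 0.6},{"x": 0.001,"z": 0.079,"aperture": 0.6},{"x": 0.001,"z": 0.079,"aperture": 0},{"x": 0.001,"z": 0.079,"aperture": 0},{"x": 0.001,"z": 0.079,"aperture": 0},{"x": 0.001,"z": 0.079,"aperture": 0},{"x": 0.001,"z": 0.079,"aperture": 0}], grip_force=25)

```text
time: 8.0
position: [0.4789, -0.0178, 0.1286]
tool_rot: [3.141, -0.011, 0.001]
ft_force: [1.1, -0.4, 0.2]
grip_width: 0.232
grip_force: 0.0
```

```bash
python3 st.py
```

```text
8.0 pos [ 0.4789 -0.0178  0.1286] yaw 6.2759 rv [ 3.141e+00 -1.100e-02  1.000e-03] F [ 1.1 -0.4  0.2] w 0.232 g 0.0 q [ 0.64  0.06 -0.68  1.96  0.04  1.13 -1.63]
```

move_tool(moves=[{"aperture": 0},{"aperture": 0},{"aperture": 0},{"x": 0.0008,"z": -0.0025,"aperture": 0},{"x": 0.0016,"z": -0.005,"aperture": 0},{"x": 0.002,"z": -0.0065,"aperture": 0},{"x": 0.0025,"z": -0.008,"aperture": 0},{"x": 0.003,"z": -0.0095,"aperture": 0},{"x": 0.003,"z": -0.0095,"aperture": 0}], grip_force=25)

```text
time: 8.9
position: [0.481, -0.0176, 0.1374]
tool_rot: [-3.141, 0.011, 0.002]
ft_force: [-0.5, 2.1, -5.1]
grip_width: 0.16
grip_force: 25.0
```

```bash
python3 st.py
```

```text
8.9 pos [ 0.481  -0.0176  0.1374] yaw -0.0072 rv [-3.141e+00  1.100e-02  2.000e-03] F [-0.5  2.1 -5.1] w 0.16 g 25.0 q [ 0.64  0.06 -0.68  1.94  0.04  1.15 -1.63]
```

move_tool(moves=[{"x": 0.0005,"z": -0.002,"aperture": 0},{"x": 0.001,"z": -0.004,"aperture": 0},{"x": 0.0015,"z": -0.006,"aperture": 0},{"x": 0.0015,"z": -0.006,"aperture": 0},{"x": 0.0015,"z": -0.006,"aperture": 0}])

```text
time: 9.4
position: [0.4831, -0.0176, 0.1437]
tool_rot: [-3.142, 0.011, -0.0]
ft_force: [0.1, 1.9, -3.9]
grip_width: 0.16
grip_force: 25.0
```

```bash
python3 st.py
```

```text
9.4 pos [ 0.4831 -0.0176  0.1437] yaw -0.0071 rv [-3.142  0.011 -0.   ] F [ 0.1  1.9 -3.9] w 0.16 g 25.0 q [ 0.65  0.06 -0.68  1.93  0.04  1.16 -1.62]
```

Tab up 15 mm at only 4 N, so the flap is free and the bolt can be left alone. Opening along the arc.

move_tool(moves=[{"x": 0.003,"z": -0.005,"aperture": 0},{"x": 0.0055,"z": -0.0105,"aperture": 0},{"x": 0.009,"z": -0.0165,"aperture": 0},{"x": 0.0125,"z": -0.0225,"aperture": 0},{"x": 0.0165,"z": -0.0285,"aperture": 0},{"x": 0.0205,"z": -0.034,"aperture": 0},{"x": 0.025,"z": -0.0395,"aperture": 0},{"x": 0.03,"z": -0.0445,"aperture": 0},{"x": 0.035,"z": -0.0495,"aperture": 0},{"x": 0.04,"z": -0.0545,"aperture": 0},{"x": 0.0455,"z": -0.0585,"aperture": 0},{"x": 0.051,"z": -0.063,"aperture": 0},{"x": 0.057,"z": -0.0665,"aperture": 0},{"x": 0.063,"z": -0.07,"aperture": 0},{"x": 0.063,"z": -0.07,"aperture": 0},{"x": 0.063,"z": -0.07,"aperture": 0},{"x": 0.063,"z": -0.07,"aperture": 0}])

```text
time: 11.1
position: [0.5466, -0.0186, 0.215]
tool_rot: [3.141, -0.012, 0.003]
ft_force: [-5.0, 2.0, 4.0]
grip_width: 0.159
grip_force: 25.0
```

```bash
python3 st.py
python3 - <<'E'
from bench import ctrl
import cv2,numpy as np
a=ctrl.get_image("scene")[130:265,230:430,::-1];b=ctrl.get_image("side")[110:255,240:420,::-1]
r=lambda i:cv2.resize(i,(400,int(400*i.shape[0]/i.shape[1])),interpolation=cv2.INTER_CUBIC)[:265]
cv2.imwrite("pics/e.png",np.hstack([r(a),r(b)]))
E
```

```text
11.1 pos [ 0.5466 -0.0186  0.215 ] yaw 6.2757 rv [ 3.141e+00 -1.200e-02  3.000e-03] F [-5.  2.  4.] w 0.159 g 25.0 q [ 0.61  0.15 -0.68  1.7   0.1   1.32 -1.67]
```

View pics/e.png

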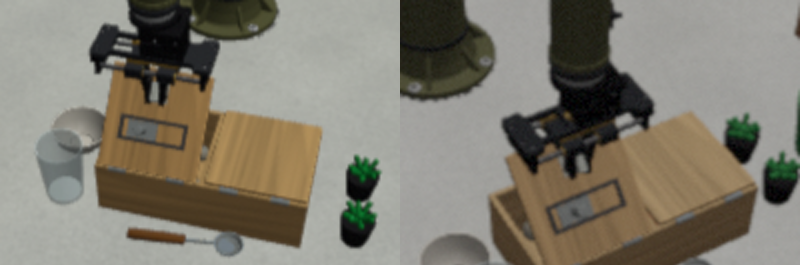

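The picture shows the flap raised at about 45°, held by its tab at (155,85) in the left half. The lid is shut at (265,155) and the bystanders haven't moved. The tab's displacement gives about 0.80 rad.

```bash
python3 -c "
from bench import ctrl
print(ctrl.close_job())"
```

```text
the job is handed in; nothing more can be done
None
```

I lowered the lid gently until it was fully shut. The flap came up free on the first tug, so I left the bolt alone, and I handed in the job still holding the flap by its tab at about 45°, with nothing around the caddy moved.

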